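Load heat sinks in the sloped bonding jig and hang the hold-down frame

ROBOT

A 7-joint arm with a two-finger parallel gripper is mounted at the origin on a cart in front of the work surface, level with it; the furniture and walls round the work are solid. World frame = base frame: x ahead of the robot, y to its left, z up, the work surface at z = 0. Lengths are in m, angles in rad, forces in N, time in s.
With the tool pointing down it reaches from about 0.4 to 0.925 m from the base axis. Payload 5.6 kg.
Tool frame: the origin (TCP) lies on the centre line of the jaws, within the pads' length; the fingertips stand 11 mm ahead of it and the grasp point (between the pads) lies 8 mm behind it; z points along the fingers, y is the line along which they close (so a half turn about z gives the same grasp; the last joint's range is limited). The gripper opens to 85 mm and grips with 20 to 120 N. Pads are 22 mm wide; open, the fingers measure 114 mm over their backs; the gripper's body (76 mm by 85 mm) begins 54 mm behind the grasp point. The pads swing forward as they close: fully open they stand 13 mm farther back than shut.
Start: joints at [1.122, 0.468, -0.012, 1.603, 0.006, 1.071, -0.056], TCP at [0.257, -0.597, 0.216] pointing down, gripper open.
Joint ranges: [-2.53, 2.53], [-0.31, 2.02], [-1.57, 1.55], [0.28, 2.44], [-1.29, 4.43], [0.15, 1.84], [-2.92, 2.92]. Speed limits (rad/s): [2.57, 2.57, 3.14, 3.14, 3.14, 3.14, 3.14].

INTERFACE

Orientations are given as a unit quaternion [x, y, z, w].
In Python, from rig import robot gives the robot as it stands.
- The arm moves only by the shell command python3 -m inch 'ROWS' [OPENING] [FORCE]. ROWS is JSON, a list of rows, each a list of 6 numbers: the shift along the tool's x, y, z in m, then the turn, a rotation vector about the tool's x, y, z in rad. A call has 1 to 20 rows; each row shifts and turns the commanded pose from where the row before left it, along the tool's axes as they then stand; what a row does not reach is not made up. A row lasts 1/12 s, in which the tool goes at most 41.7 mm and 7.16 degrees, less where a joint would pass 70% of its speed; a pose out of reach is approached as far as the arm can. A call with a gripper value outside its range is refused whole. OPENING is the closure, from -1 (fully open) to 1 (shut), set as the call begins (- or left out, the last holds). The fingers move at their own pace and stop on an object; FORCE is the grip in N (left out, the last holds). Time passes only in rows, so rows that do not move let the fingers close. It gives the time, the measured TCP pose, the force, the opening and the grip force at its end, in the units of the state.
- robot.sense(): the state, without advancing time (a new reading comes with each control period).
- robot.read_camera(name): name is "scene" or "side" or "wrist"; returns (picture, depth): 480x640x3 uint8, blue, green, red; 480x640 float32, m along the optical axis (not along the pixel's ray), 0 where there is no reading.
- robot.camera_info(name): a dict with "vertical_fov" (degrees; the focal length in pixels is half the picture's height over the tangent of half this angle, whatever the lens; pixels are square), "cx", "cy" (the principal point, pixels), "k1" (the pictures are not rectified: a ray, as slopes to the right and down, at radius r is drawn at 1 + k1 r^2 times it, then the intrinsics apply), "view" (4x4, takes a point from world to camera coordinates). Camera axes: x right, y down, z forward; pixel columns grow to the right and rows downward; lengths in m; the calibration is good to about 2 mm. A picture is of the moment at which its call begins: read the wrist's pose just before it. camera_info takes no time and is no camera call; for the wrist camera it gives the pose at the moment of the call.
- robot.close_job(): hands the job in; it is judged then, once.
The state is a dict: "time_s": time; "q": joint angles; "joint_vel": joint speeds; "tau": joint torques, N m; "tool_pos": TCP position; "tcp_rot": TCP orientation; "ft_force": force on the tool from outside, world axes, zero at the start; "torque": the same for the moment, N m; "opening": finger opening in m; "grip_force": force on a finger pad.
Only numpy, scipy, OpenCV 4.12 (cv2) and the standard library are available. Lean on these libraries where they do the work, as an engineer would, in place of code of your own. Each camera call takes 0.05 s, during which the arm holds its last target. There are 200 camera calls.

TASK

Drop the two loose heat sinks into the two square pockets of the sloped jig, one in each, fins outward and flat on the pocket floor. Then hang the flat steel hold-down frame on the jig's two pins so that both pins come through its end holes and it lies flat on both heat sinks, grip post outward. Let go of everything, and leave the tape measure, the tweezers and the multimeter where they are.

Things in the scene. Friction and masses are not known exactly. Their poses are not given: they have to be found in the camera images.
- jig_plate: Sloped aluminium plate of the jig, 84 (x) x 236 (y) x 10 mm, fixed on a low stand. Origin: middle of its upper face, 45 mm above the bench. z: outward normal, leaning 30 degrees from vertical to the robot's side; x: up the slope; y: level, along the plate. On its face: two square pockets at y = -45 and +45 mm and two pins at y = -98 and +98 mm, all at x = 0.
- pocket_left (a point): Middle of the left (+y) pocket's floor, flush with the plate's face; axes as the plate's. 45 x 45 mm between steel corner legs, sides along x and y. Legs stand 14 mm above the floor, their top 5 mm flaring to a mouth of about 51 mm; a 29 mm gap in the middle of each side leaves room for a finger.
- pocket_right (a point): Middle of the right (-y) pocket's floor; otherwise the same.
- pin_left (a point): Tip of the left (+y) steel pin, 40 mm above the plate's face; axes as the plate's. The pin stands square to the plate along z, 8 mm thick, straight up to 30 mm above the face, then tapering to a blunt nose. A collar 16 mm across and 4 mm high surrounds its foot.
- pin_right (a point): Tip of the right (-y) pin; otherwise the same.
- sink_a_center (a point): Centre of a dark finned heat sink, a 40 x 40 x 23 mm block, 0.045 kg, standing on the bench fins up; point half-way up (11.5 mm above its underside). z axis: from its base to the fins; x and y along the sides of the square. Either heat sink may go in either pocket, turned by any quarter turn.
- sink_b_center (a point): Centre of the second, identical heat sink; same axes.
- frame_grip (a point): Middle of the black grip post of the loose hold-down frame, a steel plate 56 (x) x 216 (y) x 5 mm, 0.14 kg, lying on the bench post up. Post at the plate's centre: 18 x 18 mm, sides along x and y, rising 30 mm above the plate's upper face. This point is 15 mm above that face, 20 mm above the underside. z: up the post.
- sink_a: The first heat sink itself; origin at the centre of its underside.
- sink_b: The second heat sink itself; origin at the centre of its underside.
- hold_frame: The frame itself; origin at the centre of its underside, axes as at the post. Holes of 12 mm at y = -98 and +98 mm (x = 0) for the pins; square windows of 34 mm at y = -45 and +45 mm, smaller than a heat sink, so it comes to rest on the heat sinks, its underside 23 mm above the pocket floors. May be hung either end for end.
- tape_measure: Bystander: round yellow tape measure, 54 x 63 x 18 mm, lying near the heat sinks (it can stand in any of their places). Origin: centre of its underside.
- tweezers: Bystander: grey tweezers, 14 x 123 x 9 mm, lying on the bench in front of the jig. Origin: centre of the underside, y along their length.
- multimeter: Bystander: yellow and black multimeter, 183 x 89 x 58 mm, lying right of the jig. Origin: centre of the underside, x along its length.
Things that resemble listed ones, but are neither listed nor needed, are in the scene too. Leave any blue look-alike of the sink_b alone.

How it is judged:
By the outcome, as a careful person would: the job done as asked, in the order asked, and still so for the second after the job is handed in, with the robot touching nothing.
It also fails if it takes over 70 s, if anything falls off the work surface, if the arm or the gripper's body presses on something with over 40 N, if the wrist force passes 120 N, or if a joint passes its speed limit or range.

## Working session

There is one attempt and no reset: what is moved stays moved. The work goes in short steps, Python scripts to look and compute and a shell command to move; the robot and the scene stay as the last step left them, time stands still between calls to the robot, and variables do not carry over. Pictures are saved under pics/ and viewed, at most 10 in all, crops included, and the job is handed in when it is done.

```bash
ls; mkdir -p pics; cat > h.py <<'E'
import numpy as np, cv2
from rig import robot
from scipy.spatial.transform import Rotation as R
def K(n):
    i=robot.camera_info(n); f=240/np.tan(np.radians(i["vertical_fov"])/2); return i,f
def pt(n,u,v,d,view=None):
    i,f=K(n); V=np.array(i["view"] if view is None else view)
    Km=np.array([[f,0,i["cx"]],[0,f,i["cy"]],[0,0,1.]])
    a=cv2.undistortPoints(np.array([[[u,v]]],float),Km,np.array([i["k1"],0,0,0.]))[0,0]
    return (np.linalg.inv(V)@np.array([a[0]*d,a[1]*d,d,1]))[:3]
def ray(n,u,v,z,view=None):
    a=pt(n,u,v,.1,view);b=pt(n,u,v,1.,view); return a+(b-a)*(z-a[2])/(b[2]-a[2])
def cloud(n,dep,view=None):
    i,f=K(n); V=np.array(i["view"] if view is None else view)
    Km=np.array([[f,0,i["cx"]],[0,f,i["cy"]],[0,0,1.]])
    g=np.stack(np.meshgrid(np.arange(640),np.arange(480)),-1).reshape(-1,1,2).astype(float)
    a=cv2.undistortPoints(g,Km,np.array([i["k1"],0,0,0.]))[:,0]
    P=np.c_[a,np.ones(len(a)),]*dep.reshape(-1,1)
    W=np.linalg.inv(V); return (P@W[:3,:3].T+W[:3,3]).reshape(480,640,3)
E
python3 - <<'E'
from h import *
for n in("scene","side","wrist"):
    v=np.array(robot.camera_info(n)["view"]); p,d=robot.read_camera(n); cv2.imwrite(f"pics/{n}0.png",p); np.savez(f"{n}0.npz",p=p,d=d,v=v)
    print(n,robot.camera_info(n))
print(robot.sense())
E
```

```text
pics
scene {'vertical_fov': 52.131521464188246, 'cx': 313.5041501944651, 'cy': 240.48953415584214, 'k1': -0.00424665560087689, 'view': array([[-0.82709419, -0.56196021, -0.01076664,  0.39896   ],
       [-0.35748844,  0.54074085, -0.76144688,  0.2892292 ],
       [ 0.43372481, -0.62593934, -0.64813789,  1.01030318],
       [ 0.        ,  0.        ,  0.        ,  1.        ]])}
side {'vertical_fov': 55.67713812948307, 'cx': 320.32200085975404, 'cy': 239.18326550797354, 'k1': 0.006409027816876663, 'view': array([[ 0.99821289,  0.05888438,  0.01018074, -0.49812444],
       [ 0.03615666, -0.45949724, -0.88744295,  0.040756  ],
       [-0.04757851,  0.88622509, -0.46080513,  1.27770309],
       [ 0.        ,  0.        ,  0.        ,  1.        ]])}
wrist {'vertical_fov': 67.64243191678187, 'cx': 320.8379240831289, 'cy': 243.59391372012513, 'k1': -0.01877630231664357, 'view': array([[ 3.93881252e-01, -9.19160876e-01, -9.18374414e-04,
        -6.48323265e-01],
       [-8.68293477e-01, -3.72410823e-01,  3.27683715e-01,
        -4.28431718e-02],
       [-3.01536063e-01, -1.28271053e-01, -9.
[... 159 characters left out ...]
12203382,  0.46818938, -0.01159637,  1.60343115,  0.00599498,
        1.07139725, -0.05632455]), 'joint_vel': array([ 1.09247938e-04, -3.03227650e-03, -1.39156820e-03, -1.83716248e-03,
        6.75738644e-05,  2.55896588e-03, -7.47071030e-04]), 'tau': array([ 8.14357663e-04, -5.32792890e+01,  2.14982964e-02, -2.51553547e+01,
        1.14212232e-02,  5.46814888e-03,  4.30583134e-05]), 'tool_pos': array([ 0.25632452, -0.59682484,  0.21503986]), 'tcp_rot': array([ 9.79499699e-01,  2.01444425e-01, -1.90644182e-04, -6.68754992e-04]), 'ft_force': array([-0.3529946 ,  0.3556748 , -0.37971358]), 'torque': array([0.00998334, 0.00434317, 0.00740025]), 'grip_force': 0.0, 'opening': 0.08565530368618746}
```

View pics/scene0.png

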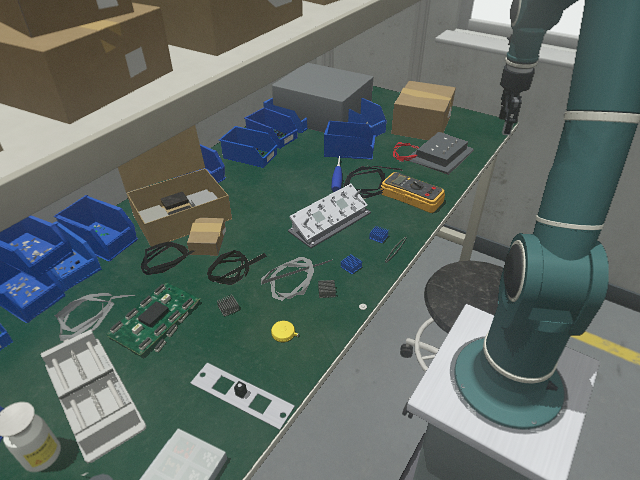

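View pics/side0.png

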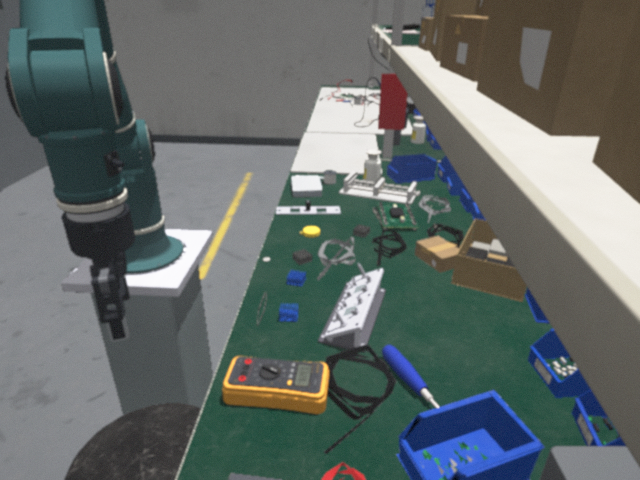

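The scene picture shows dark finned blocks at (228,305) and (327,288), blue look-alikes at (351,264) and (379,235), the frame at (242,393), the tape at (283,331), the jig at (330,215) and the tweezers at (396,248). A black block inside the carton at (175,200) isn't on the bench. The two dark blocks fit the description, so I'll confirm them in a crop.

```bash
python3 - <<'E'
from h import *
z=np.load("scene0.npz");p=z["p"]
a=cv2.resize(p[270:330,205:345],None,fx=5.7,fy=5.0,interpolation=cv2.INTER_CUBIC)
b=cv2.resize(p[180:255,280:380],None,fx=4,fy=4,interpolation=cv2.INTER_CUBIC)
c=cv2.resize(p[355:435,185:300],None,fx=3.4,fy=3.75,interpolation=cv2.INTER_CUBIC)
o=np.zeros((600,800,3),np.uint8);o[:300,:798]=a[:, :798];o[300:,:400]=b;o[300:,405:405+c.shape[1]]=c[:,:395]
cv2.imwrite("pics/crop1.png",o)
C=cloud("scene",z["d"])
for n,u,v in(("a",228,303),("b",327,288),("frame",215,383),("post",241,387),("tape",283,330),("jig",330,215),("blue",351,264)): print(n,C[v,u].round(4),ray("scene",u,v,.023).round(3))
# dark blobs
for n,(u0,u1,v0,v1) in dict(a=(212,245,290,320),b=(312,342,273,303)).items():
    S=C[v0:v1,u0:u1].reshape(-1,3); T=S[(S[:,2]>.012)&(S[:,2]<.03)]
    T=T[(np.linalg.norm(T[:,:2]-np.median(T[:,:2],0),axis=1)<.04)]
    print(n,len(T),T.min(0),T.max(0),cv2.minAreaRect((T[:,:2]*1000).astype(np.float32)))
S=C[355:435,185:300].reshape(-1,3);T=S[(S[:,2]>.0025)&(S[:,2]<.009)];print("frame",len(T),cv2.minAreaRect((T[:,:2]*1000).astype(np.float32)))
T=S[(S[:,2]>.028)&(S[:,2]<.045)];print("post",len(T),T.mean(0),cv2.minAreaRect((T[:,:2]*1000).astype(np.float32)))
E
```

```text
a [0.609  0.1708 0.0223] [0.608 0.171 0.023]
b [0.4402 0.0037 0.0254] [0.441 0.002 0.023]
frame [0.4955 0.3412 0.0045] [0.485 0.349 0.023]
post [0.4272 0.3334 0.0387] [0.435 0.327 0.023]
tape [0.4547 0.1614 0.0187] [0.452 0.164 0.023]
jig [ 0.5736 -0.2168  0.0496] [ 0.592 -0.246  0.023]
blue [ 0.4387 -0.1067  0.0191] [ 0.437 -0.103  0.023]
a 204 [0.58532067 0.14408148 0.01201628] [0.63699515 0.19647793 0.02651627] ((611.4300537109375, 170.4547119140625), (39.382225036621094, 40.8939208984375), 64.0855941772461)
b 241 [ 0.41912307 -0.03083427  0.01219017] [0.47330338 0.02207618 0.02678075] ((447.2636413574219, -4.208286285400391), (39.924156188964844, 41.86585998535156), 36.61507797241211)
frame 6060 ((443.7528381347656, 330.93402099609375), (251.11538696289062, 182.8816680908203), 33.8416748046875)
post 98 [0.43359813 0.3388292  0.03423968] ((439.3749084472656, 391.5008544921875), (139.8268585205078, 21.816116333007812), 85.35616302490234)
```

View pics/crop1.png

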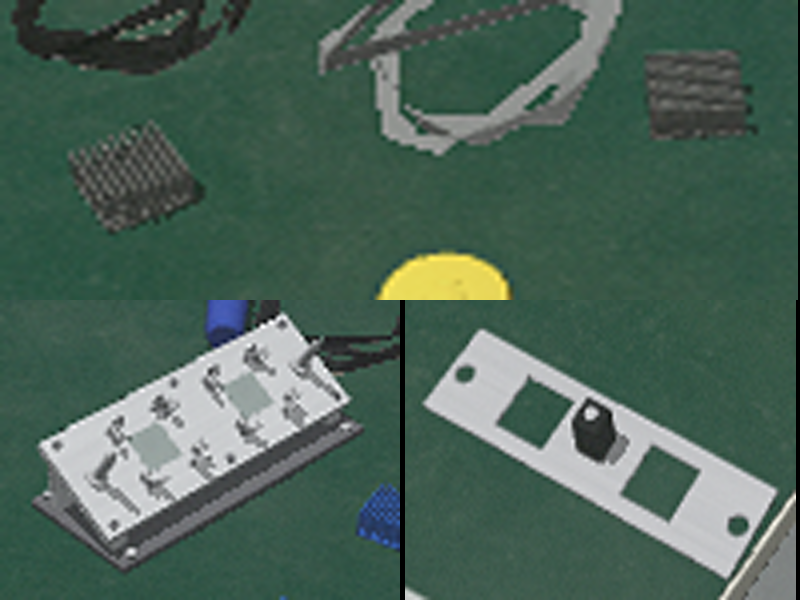

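The crop shows both dark finned blocks standing on the bench, fins up, so they are the sinks. The jig's pockets are at about (319,217) and (342,204). The frame is lying flat with its post up. Next I'll fit the poses of the jig and the frame.

```bash
cat >> h.py <<'E'
from scipy.optimize import least_squares
def proj(n,P,view=None):
    i,f=K(n);V=np.array(i["view"] if view is None else view);c=np.asarray(P)@V[:3,:3].T+V[:3,3]
    s=c[:,:2]/c[:,2:];s=s*(1+i["k1"]*(s**2).sum(1,keepdims=True));return s*f+[i["cx"],i["cy"]]
def Rj(yaw,tilt): return (R.from_euler('z',yaw)*R.from_euler('y',-tilt)).as_matrix()  # tilt: z leans to -x
def fit(n,obj,px,z0,tilt,x0,view=None):
    obj=np.array(obj,float);px=np.array(px,float)
    g=lambda q:(proj(n,obj@Rj(q[2],tilt).T+[q[0],q[1],z0],view)-px).ravel()
    s=least_squares(g,x0);return s.x,np.abs(s.fun).max()
def go(pos,Rt,opening=None):
    "delta in tool axes: first shift, then turn"
    s=robot.sense();Rc=R.from_quat(s["tcp_rot"]);d=Rc.inv().apply(np.array(pos)-s["tool_pos"])
    rv=(Rc.inv()*R.from_matrix(Rt)).as_rotvec()
    print("shift",d.round(4),"n>=",np.ceil(np.linalg.norm(d)/.04),"rot",rv.round(4),"n>=",np.ceil(np.linalg.norm(rv)/.12))
def down(yaw,tilt=0):
    "tool frame: z along -normal; tool y at yaw"
    M=Rj(yaw,tilt);return M@np.diag([1,-1,-1.])
E
python3 - <<'E'
from h import *
px=[(290,216.25),(351.25,183.25),(368,205),(309.5,239.5),(318.75,216.75),(342,203.75)]
ob=[(.042,.118,0),(.042,-.118,0),(-.042,-.118,0),(-.042,.118,0),(0,.045,0),(0,-.045,0)]
print("jig",fit("scene",ob,px,.045,np.pi/6,[.57,-.22,0]))
c=[(480,329),(777,491),(727,578),(425,403)]
px=[(185+(x-405)/3.4,355+(y-300)/3.75) for x,y in c]
for yaw in(0,.5,-.5,1.):
  print("frame",fit("scene",[(.028,.108,.005),(.028,-.108,.005),(-.028,-.108,.005),(-.028,.108,.005)],px,0,0,[.44,.33,yaw]))
s=robot.sense();print(R.from_quat(s["tcp_rot"]).as_matrix().round(3))
i=robot.camera_info("wrist");print("cam",np.linalg.inv(i["view"])[:3].round(3))
z=np.load("scene0.npz");C=cloud("scene",z["d"])
for u,v in((319,217),(342,204),(330,211)):print(C[v,u])
E
```

```text
jig (array([ 0.58705557, -0.24208869, -0.232142  ]), np.float64(0.9074604031855529))
frame (array([ 0.43347192,  0.33052969, -1.47368191]), np.float64(0.5256090361471024))
frame (array([ 0.43347192,  0.33052969, -1.47368191]), np.float64(0.5256090329035032))
frame (array([ 0.43347192,  0.33052969, -1.47368191]), np.float64(0.5256090346842939))
frame (array([ 0.43347192,  0.33052969, -1.47368191]), np.float64(0.5256090334033274))
[[ 0.919  0.395 -0.001]
 [ 0.395 -0.919  0.001]
 [-0.    -0.001 -1.   ]]
cam [[ 0.394 -0.868 -0.302  0.333]
 [-0.919 -0.372 -0.128 -0.563]
 [-0.001  0.328 -0.945  0.373]]
[ 0.59761774 -0.19768143  0.04466436]
[ 0.5758969  -0.28411155  0.04528545]
[ 0.58756025 -0.23859405  0.0439573 ]
```

```bash
python3 - <<'E'
from h import *
go([.447,-.004,.13],down(np.radians(36.6)))
E
```

```text
shift [ 0.4092 -0.4693  0.0856] n>= 16.0 rot [-1.400e-03 -1.000e-04 -2.331e-01] n>= 2.0
```

```bash
python3 -m inch '[[0.0241,-0.0276,0.005,0,0,0],[0.0241,-0.0276,0.005,0,0,0],[0.0241,-0.0276,0.005,0,0,0],[0.0241,-0.0276,0.005,0,0,0],[0.0241,-0.0276,0.005,0,0,0],[0.0241,-0.0276,0.005,0,0,0],[0.0241,-0.0276,0.005,0,0,0],[0.0241,-0.0276,0.005,0,0,0],[0.0241,-0.0276,0.005,0,0,0],[0.0241,-0.0276,0.005,0,0,0],[0.0241,-0.0276,0.005,0,0,0],[0.0241,-0.0276,0.005,0,0,0],[0.0241,-0.0276,0.005,0,0,0],[0.0241,-0.0276,0.005,0,0,0],[0.0241,-0.0276,0.005,0,0,0],[0.0241,-0.0276,0.005,0,0,0],[0.0241,-0.0276,0.005,0,0,0],[0,0,0,0,0,-0.117],[0,0,0,0,0,-0.117],[0,0,0,0,0,0]]' -1
cat >> h.py <<'E'
def wshot(name,fac=1):
    v=np.array(robot.camera_info("wrist")["view"]);p,d=robot.read_camera("wrist");cv2.imwrite(f"pics/{name}.png",p);np.savez(name+".npz",p=p,d=d,v=v)
    return p,d,v,cloud("wrist",d,v)
def blob(C,c,z0,z1,r=.04):
    S=C.reshape(-1,3);T=S[(S[:,2]>z0)&(S[:,2]<z1)&(np.linalg.norm(S[:,:2]-c,axis=1)<r)]
    return len(T),T.mean(0).round(4),cv2.minAreaRect((T[:,:2]*1000).astype(np.float32))
E
python3 - <<'E'
from h import *
p,d,v,C=wshot("w1")
print(robot.sense()["q"].round(3))
print(blob(C,[.447,-.004],.015,.03),blob(C,[.447,-.004],.008,.03))
E
```

```text
time_s: 1.82
tool_pos: [0.4476, -0.0034, 0.1305]
tcp_rot: [0.948, 0.317, -0.0, -0.0]
ft_force: [-0.1, -0.8, 0.8]
opening: 0.0855
grip_force: 0.0
[ 0.282  0.286 -0.395  2.134  0.159  0.75  -1.148]
(872, array([ 0.446 , -0.0029,  0.0216]), ((445.5694580078125, -3.5278854370117188), (40.268680572509766, 38.21150207519531), 37.109413146972656)) (1006, array([ 0.4462, -0.0027,  0.0203]), ((445.5694580078125, -3.5278854370117188), (40.268680572509766, 38.21150207519531), 37.109413146972656))
```

View pics/w1.png

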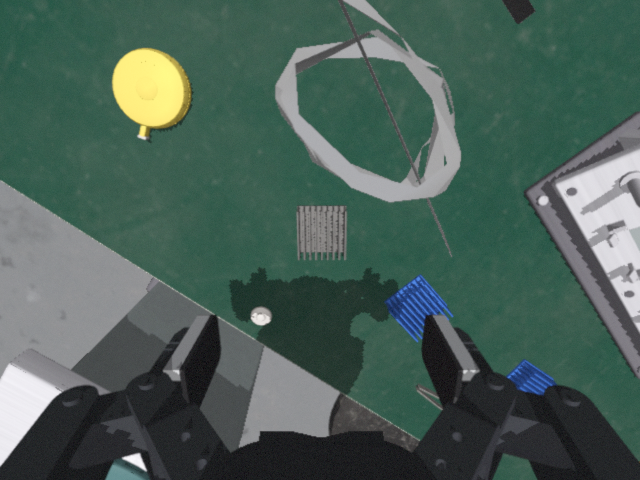

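The wrist view shows the dark sink at (322,232), its sides in line with the jaws. The blue look-alike at (420,308) is clear of the fingers. Descending.

```bash
python3 -m inch '[[-0.001,0,0.029,0,0,0],[0,0,0.029,0,0,0],[0,0,0.029,0,0,0],[0,0,0.02,0,0,0],[0,0,0.01,0,0,0],[0,0,0,0,0,0]]' -1
python3 -m inch '[[0,0,0,0,0,0],[0,0,0,0,0,0],[0,0,0,0,0,0],[0,0,0,0,0,0],[0,0,0,0,0,0],[0,0,0,0,0,0],[0,0,0,0,0,0],[0,0,0,0,0,0]]' 1 40
```

```text
time_s: 2.37
tool_pos: [0.4455, -0.0056, 0.0121]
tcp_rot: [0.95, 0.313, -0.002, -0.0]
ft_force: [-0.1, 0.3, 0.1]
opening: 0.0856
grip_force: 0.0
time_s: 3.03
tool_pos: [0.4471, -0.005, 0.0139]
tcp_rot: [0.949, 0.314, 0.0, 0.0]
ft_force: [0.1, 0.7, -0.2]
opening: 0.0002
grip_force: 0.0
```

The jaws shut on nothing. Looking to see why.

```bash
python3 -m inch '[[0,0,0,0,0,0],[0,0,0,0,0,0],[0,0,0,0,0,0],[0,0,0,0,0,0]]' -1
python3 - <<'E'
from h import *
p,d,v,C=wshot("w2");p2,_=robot.read_camera("side");cv2.imwrite("pics/w2.png",np.hstack([cv2.resize(p,(400,300)),cv2.resize(p2[200:320,220:380],(400,300))]))
E
```

```text
time_s: 3.37
tool_pos: [0.447, -0.005, 0.0137]
tcp_rot: [0.949, 0.314, -0.0, -0.0]
ft_force: [0.6, 0.4, -0.1]
opening: 0.0482
grip_force: 0.0
```

View pics/w2.png

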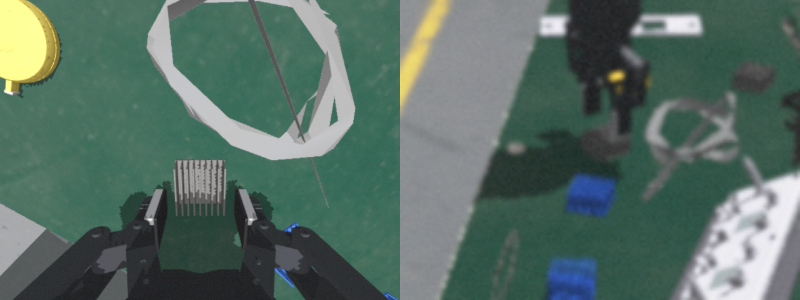

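```bash
python3 - <<'E'
from h import *
z=np.load("w2.npz");C=cloud("wrist",z["d"],z["v"])
s=robot.sense();print(s["tool_pos"],s["q"])
for u,v in((320,265),(320,299),(300,320),(340,320),(248,340),(396,340)):print(u,v,C[v,u].round(4))
print(blob(C,C[299,320][:2],.012,.03,.03))
E
```

```text
[ 0.44694995 -0.00502684  0.01370273] [ 0.18863114  0.503783   -0.29694286  2.19574461  0.31048647  0.48072659
 -1.28141763]
320 265 [0.4617 0.0079 0.0167]
320 299 [ 0.4499 -0.0008  0.0225]
300 320 [ 4.348e-01 -1.000e-04  2.170e-02]
340 320 [ 0.4466 -0.0152  0.0225]
248 340 [0.4392 0.0228 0.0636]
396 340 [ 0.4702 -0.0195  0.0631]
(2930, array([ 0.4471, -0.0022,  0.0207]), ((445.62091064453125, -3.620037078857422), (40.920570373535156, 38.38698196411133), 37.12160110473633))
```

```bash
python3 - <<'E'
from h import *
z=np.load("w2.npz");C=cloud("wrist",z["d"],z["v"]);p=z["p"]
s=robot.sense();Rc=R.from_quat(s["tcp_rot"])
T=Rc.inv().apply(C.reshape(-1,3)-s["tool_pos"]).reshape(C.shape)*1000
for v in range(296,370,8): print(v,[tuple(T[v,u].round().astype(int)) for u in(236,246,256,264,390,400)])
E
python3 -m inch '[[0,0,0,0,0,0],[0,0,0,0,0,0],[0,0,0,0,0,0],[0,0,0,0,0,0]]' -1
python3 - <<'E'
from h import *
p,d,v,C=wshot("w3");s=robot.sense();print(s["opening"])
cv2.imwrite("pics/w3.png",cv2.resize(p[240:480,140:500],None,fx=2,fy=2))
E
```

```text
296 [(np.int64(-4), np.int64(-46), np.int64(11)), (np.int64(-4), np.int64(-41), np.int64(11)), (np.int64(-4), np.int64(-35), np.int64(11)), (np.int64(-4), np.int64(-31), np.int64(11)), (np.int64(-4), np.int64(35), np.int64(11)), (np.int64(-4), np.int64(40), np.int64(11))]
304 [(np.int64(-8), np.int64(-46), np.int64(10)), (np.int64(-9), np.int64(-41), np.int64(11)), (np.int64(11), np.int64(-28), np.int64(-24)), (np.int64(10), np.int64(-25), np.int64(-23)), (np.int64(10), np.int64(28), np.int64(-24)), (np.int64(-9), np.int64(41), np.int64(11))]
312 [(np.int64(-13), np.int64(-47), np.int64(11)), (np.int64(10), np.int64(-32), np.int64(-30)), (np.int64(10), np.int64(-28), np.int64(-30)), (np.int64(6), np.int64(-26), np.int64(-23)), (np.int64(11), np.int64(27), np.int64(-31)), (np.int64(-13), np.int64(41), np.int64(11))]
320 [(np.int64(6), np.int64(-36), np.int64(-30)), (np.int64(10), np.int64(-30), np.int64(-36)), (np.int64(11), np.int64(-26), np.int64(-37)), (np.int64(3), np.int64(-25), np.int64(-25)), (np.int64(11), np.int64(26), np.int64(-37)), (np.int64(6), np.int64(31), np.int64(-30)
[... 1125 characters left out ...]
t64(12), np.int64(-28), np.int64(-63)), (np.int64(6), np.int64(-27), np.int64(-55)), (np.int64(0), np.int64(-25), np.int64(-47)), (np.int64(-44), np.int64(-33), np.int64(11)), (np.int64(5), np.int64(23), np.int64(-53)), (np.int64(6), np.int64(26), np.int64(-55))]
368 [(np.int64(11), np.int64(-27), np.int64(-66)), (np.int64(4), np.int64(-27), np.int64(-57)), (np.int64(-3), np.int64(-25), np.int64(-48)), (np.int64(-49), np.int64(-34), np.int64(11)), (np.int64(2), np.int64(23), np.int64(-55)), (np.int64(12), np.int64(23), np.int64(-67))]
time_s: 3.8
tool_pos: [0.447, -0.005, 0.0138]
tcp_rot: [0.949, 0.314, -0.0, 0.0]
ft_force: [-0.5, 1.0, 0.7]
opening: 0.0855
grip_force: 0.0
0.08524835200442438
```

View pics/w3.png

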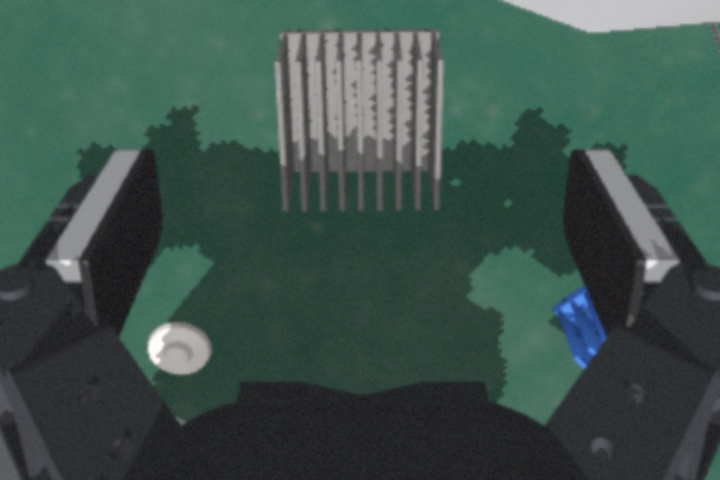

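The sink hasn't moved, and the picture shows it at full-size pixel (320,299), ahead of and below the open jaws. At 48 mm opening the tips measure about 24 mm behind the reported TCP, around z = 0.037, so the jaws shut above the sink. I'll go lower in small steps, watching the force.

```bash
python3 -m inch '[[-0.002,0,0.006,0,0,0],[0,0,0.006,0,0,0],[0,0,0.006,0,0,0],[0,0,0.006,0,0,0],[0,0,0.002,0,0,0],[0,0,0,0,0,0]]' -1
python3 - <<'E'
from h import *
p,d,v,C=wshot("w4");s=robot.sense();Rc=R.from_quat(s["tcp_rot"])
T=Rc.inv().apply(C.reshape(-1,3)-s["tool_pos"])*1000
z=C.reshape(-1,3)[:,2]
for sg in(-1,1):
    m=(sg*T[:,1]>35)&(abs(T[:,0])<20)&(abs(T[:,1])<62)&(z>.004); Q=T[m]; print(sg,np.percentile(Q[:,2],[90,95,98,99.5]).round(1), "world z",np.percentile(z[m],[.5,2,5,10]).round(4))
print(blob(C,[.446,-.0035],.015,.026,.03))
E
```

```text
time_s: 4.35
tool_pos: [0.4448, -0.0061, -0.0131]
tcp_rot: [0.949, 0.315, -0.001, -0.0]
ft_force: [0.7, 0.3, 0.5]
opening: 0.0854
grip_force: 0.0
-1 [-43.5 -37.6 -33.3 -29.5] world z [0.0168 0.0206 0.0249 0.0309]
1 [-45.3 -38.7 -33.7 -29.9] world z [0.0172 0.0209 0.0259 0.0326]
(3855, array([ 0.4471, -0.0022,  0.0214]), ((445.6730041503906, -3.581270217895508), (41.1676025390625, 38.519081115722656), 37.20405197143555))
```

The TCP reads −13 mm with no contact force, so the tips really are about 30 mm short along tool z. Their height now is about 17 mm, so I'll close.

```bash
python3 -m inch '[[0.001,0.001,0.001,0,0,0],[0,0,0,0,0,0],[0,0,0,0,0,0],[0,0,0,0,0,0],[0,0,0,0,0,0],[0,0,0,0,0,0],[0,0,0,0,0,0]]' 1 40
python3 -m inch '[[0,0,-0.01,0,0,0],[0,0,-0.02,0,0,0],[0,0,-0.03,0,0,0],[0,0,-0.035,0,0,0],[0,0,-0.035,0,0,0],[0,0,-0.03,0,0,0],[0,0,0,0,0,0]]'
```

```text
time_s: 4.98
tool_pos: [0.4471, -0.0064, -0.0128]
tcp_rot: [0.949, 0.314, 0.0, 0.0]
ft_force: [-0.8, -0.6, 6.4]
opening: 0.0396
grip_force: 40.8
time_s: 5.57
tool_pos: [0.4504, -0.0063, 0.1525]
tcp_rot: [0.949, 0.314, 0.005, 0.002]
ft_force: [1.2, -0.4, 0.5]
opening: 0.0393
grip_force: 40.4
```

Sink held (39.4 mm). Next is a pre-place pose above the right pocket.

```bash
cat >> h.py <<'E'
JIG=np.array([.587,-.241,.045]);YAW=-.232
def jig(p): return JIG+Rj(YAW,np.pi/6)@np.array(p)
def Rtool():
    M=Rj(YAW,np.pi/6);return np.c_[M[:,1],M[:,0],-M[:,2]]
E
python3 - <<'E'
from h import *
go(jig([0,-.045,.09-.0128]),Rtool())
E
```

```text
shift [-0.0902  0.269   0.0419] n>= 8.0 rot [-0.4922  0.1779 -0.6838] n>= 8.0
```

```bash
python3 -m inch '[[-0.0113,0.0336,0,0,0,0],[-0.0113,0.0336,0,0,0,0],[-0.0113,0.0336,0,0,0,0],[-0.0113,0.0336,0,0,0,0],[-0.0113,0.0336,0,0,0,0],[-0.0113,0.0336,0,0,0,0],[-0.0113,0.0336,0,0,0,0],[-0.0113,0.0336,0,0,0,0],[0,0,0,-0.0615,0.0222,-0.0855],[0,0,0,-0.0615,0.0222,-0.0855],[0,0,0,-0.0615,0.0222,-0.0855],[0,0,0,-0.0615,0.0222,-0.0855],[0,0,0,-0.0615,0.0222,-0.0855],[0,0,0,-0.0615,0.0222,-0.0855],[0,0,0,-0.0615,0.0222,-0.0855],[0,0,0,-0.0615,0.0222,-0.0855],[0,0,0,0,0,0],[0,0,0,0,0,0]]'
python3 - <<'E'
from h import *
p,d,v,C=wshot("w5")
print(robot.sense()["q"].round(2))
go(jig([0,-.045,.09-.0128]),Rtool())
E
```

```text
time_s: 7.07
tool_pos: [0.5331, -0.2767, 0.1459]
tcp_rot: [0.76, 0.599, 0.156, 0.198]
ft_force: [0.0, -0.1, 0.2]
opening: 0.0392
grip_force: 40.6
[ 0.95  0.36 -0.53  2.15  0.29  0.19 -0.01]
shift [ 0.0017 -0.0134  0.0325] n>= 1.0 rot [-0.0123  0.0021 -0.0025] n>= 1.0
```

View pics/w5.png

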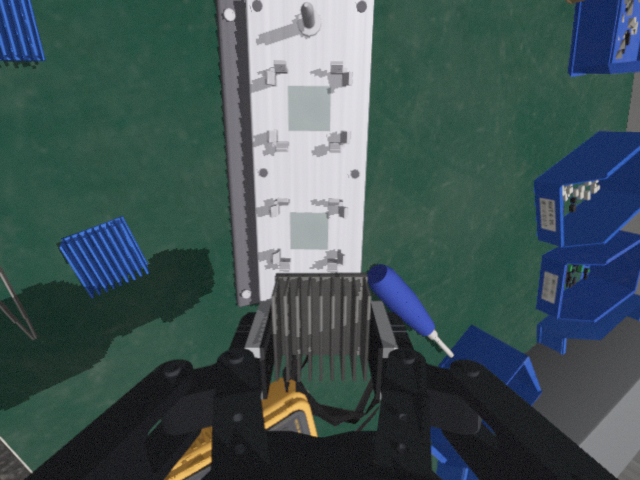

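The wrist view shows the mint pocket floors at (309,108) for the left and (309,231) for the right, with the held sink at (322,325). I'll refine the jig pose from these.

```bash
python3 - <<'E'
from h import *
z=np.load("w5.npz");p=z["p"];C=cloud("wrist",z["d"],z["v"])
hsv=cv2.cvtColor(p,cv2.COLOR_BGR2HSV)
for (u,v) in((309,108),(309,231)):
    c=hsv[v,u];print("hsv",c,hsv[v,u-30])
    m=np.zeros(p.shape[:2],bool);s=np.s_[v-28:v+28,u-28:u+28]
    m[s]=(abs(hsv[s].astype(int)-c)<[15,18,40]).all(-1)
    n,l,st,ce=cv2.connectedComponentsWithStats(m.astype(np.uint8));k=l[v,u];print(st[k],ce[k]);
    Q=C[l==k];print(Q.mean(0),ray("wrist",*ce[k],.045,z["v"]))
    c3=jig([0,.045 if v<200 else -.045,0]);print("model",c3,proj("wrist",[c3],z["v"]))
# plane fit of plate
S=C[40:260,255:360].reshape(-1,3);L=(S-JIG)@Rj(YAW,np.pi/6);L=L[abs(L[:,2])<.006]
A=np.c_[L[:,:2],np.ones(len(L))];print("plane",np.linalg.lstsq(A,L[:,2],rcond=None)[0])
print("edges x",np.percentile(L[:,0],[1,99]))
E
```

```text
hsv [ 93  13 173] [126   6 225]
[ 288   86   43   45 1892] [308.70824524 107.95084567]
[ 0.5984068  -0.19740353  0.04594821] [ 0.59892351 -0.19740868  0.045     ]
model [ 0.5973466  -0.19720562  0.045     ] [[306.70988312 108.17933873]]
hsv [ 90  14 169] [126   6 222]
[ 290  213   39   37 1352] [308.80621302 230.60576923]
[ 0.57617805 -0.28422273  0.0463822 ] [ 0.57680098 -0.28478422  0.045     ]
model [ 0.5766534  -0.28479438  0.045     ] [[308.64673566 230.68589445]]
plane [-0.00013812 -0.00994205 -0.00043557]
edges x [-0.03943731  0.03765559]
```

```bash
sed -i 's/^JIG=.*/JIG=np.array([.5875,-.241,.045]);YAW=-.240/' h.py; python3 - <<'E'
from h import *
go(jig([0,-.045,.04-.0128]),Rtool())
E
```

```text
shift [ 0.002  -0.0127  0.0826] n>= 3.0 rot [-0.0123 -0.0019  0.0045] n>= 1.0
```

```bash
python3 -m inch '[[0.002,-0.0127,0,-0.012,-0.002,0.004],[0,0,0.02,0,0,0],[0,0,0.025,0,0,0],[0,0,0.025,0,0,0],[0,0,0.012,0,0,0],[0,0,0,0,0,0]]'
python3 - <<'E'
from h import *
print(robot.sense()["q"].round(3))
go(jig([0,-.045,-.0128]),Rtool())
E
```

```text
time_s: 7.62
tool_pos: [0.5437, -0.2771, 0.1006]
tcp_rot: [0.76, 0.599, 0.155, 0.201]
ft_force: [0.3, 0.4, 0.0]
opening: 0.0394
grip_force: 41.0
[ 0.976  0.476 -0.59   2.151  1.039  0.152 -0.73 ]
shift [0.0007 0.0024 0.0779] n>= 2.0 rot [-0.0102  0.0028  0.0051] n>= 1.0
```

q6 is near its limit and the arm is rolling through the wrist. The path error is small, so I'll go on slowly.

```bash
python3 -m inch '[[0,0.001,0.003,0,0,0],[0,0,0.004,0,0,0],[0,0,0.004,0,0,0],[0,0,0.004,0,0,0],[0,0,0.004,0,0,0],[0,0,0.004,0,0,0]]'
python3 - <<'E'
from h import *
print(robot.sense()["q"].round(3))
go(jig([0,-.045,-.0128]),Rtool())
E
```

```text
time_s: 8.12
tool_pos: [0.5549, -0.2807, 0.0831]
tcp_rot: [0.76, 0.598, 0.155, 0.202]
ft_force: [-0.4, 0.1, -0.0]
opening: 0.0395
grip_force: 41.0
[ 0.951  0.524 -0.572  2.135  1.283  0.152 -0.966]
shift [0.0015 0.0007 0.0569] n>= 2.0 rot [-0.008   0.0045  0.005 ] n>= 1.0
```

```bash
python3 -m inch '[[0.001,0,0.005,0,0,0],[0,0.001,0.005,0,0,0],[0,0,0.005,0,0,0],[0,0,0.005,0,0,0],[0,0,0.005,0,0,0],[0,0,0.005,-0.008,0.004,0.004],[0,0,0,0,0,0]]'
python3 - <<'E'
from h import *
print(robot.sense()["q"].round(3))
go(jig([0,-.045,-.0128]),Rtool())
E
```

```text
time_s: 8.7
tool_pos: [0.57, -0.2834, 0.0566]
tcp_rot: [0.76, 0.597, 0.159, 0.203]
ft_force: [-0.5, -0.5, 0.1]
opening: 0.0393
grip_force: 41.0
[ 0.92   0.593 -0.548  2.113  1.636  0.153 -1.307]
shift [0.0004 0.0002 0.0264] n>= 1.0 rot [-0.0009  0.0001  0.0009] n>= 1.0
```

```bash
python3 -m inch '[[0,0,0.005,0,0,0],[0,0,0.005,0,0,0],[0,0,0.004,0,0,0],[0,0,0.004,0,0,0],[0,0,0.003,0,0,0],[0,0,0.002,0,0,0],[0,0,0.001,0,0,0],[0,0,0,0,0,0]]'
python3 - <<'E'
from h import *
print(robot.sense()["q"].round(3))
go(jig([0,-.045,-.0128]),Rtool())
p,d,v,C=wshot("w6");p2,_=robot.read_camera("scene");cv2.imwrite("pics/w6.png",np.hstack([cv2.resize(p,(400,300)),cv2.resize(p2[170:260,280:400],(400,300))]))
E
```

```text
time_s: 9.37
tool_pos: [0.581, -0.2861, 0.0355]
tcp_rot: [0.76, 0.597, 0.16, 0.203]
ft_force: [-0.1, 0.5, -0.8]
opening: 0.0394
grip_force: 41.0
[ 0.948  0.666 -0.596  2.088  1.777  0.204 -1.416]
shift [0.0003 0.0009 0.0024] n>= 1.0 rot [-0.0014 -0.0009  0.0009] n>= 1.0
```

View pics/w6.png

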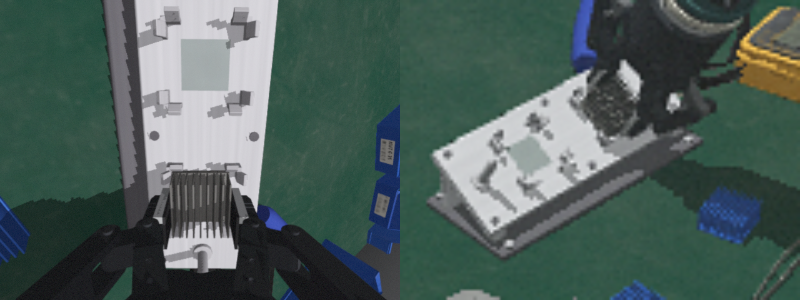

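The wrist view shows the sink (170–231 px) centred between the pocket legs at 172 and 233, about 2 mm above the floor. I'll lower it and release.

```bash
python3 -m inch '[[0,0.0005,0.0015,0,0,0],[0,0,0.001,0,0,0],[0,0,0,0,0,0]]'
python3 -m inch '[[0,0,0,0,0,0],[0,0,0,0,0,0],[0,0,0,0,0,0],[0,0,0,0,0,0]]' 0.3
python3 -m inch '[[0,0,-0.003,0,0,0],[0,0,-0.004,0,0,0],[0,0,-0.005,0,0,0],[0,0,-0.006,0,0,0],[0,0,-0.006,0,0,0],[0,0,-0.006,0,0,0],[0,0,-0.006,0,0,0],[0,0,-0.006,0,0,0],[0,0,-0.006,0,0,0],[0,0,-0.006,0,0,0],[0,0,-0.006,0,0,0],[0,0,-0.006,0,0,0],[0,0,-0.006,0,0,0],[0,0,-0.006,0,0,0],[0,0,-0.006,0,0,0],[0,0,-0.006,0,0,0],[0,0,0,0,0,0]]'
python3 - <<'E'
from h import *
print(robot.sense()["q"].round(3))
p,d,v,C=wshot("w7");cv2.imwrite("pics/w7.png",p)
S=C.reshape(-1,3);L=(S-JIG)@Rj(YAW,np.pi/6);m=(abs(L[:,0])<.026)&(abs(L[:,1]+.045)<.026)&(L[:,2]>.017)&(L[:,2]<.03)
Q=L[m];print(m.sum(),Q.mean(0),np.percentile(Q[:,2],[5,50,95]),cv2.minAreaRect((Q[:,:2]*1000).astype(np.float32)))
H=Q[Q[:,2]>.0205];A=np.c_[H[:,:2],np.ones(len(H))];print("tilt",np.linalg.lstsq(A,H[:,2],rcond=None)[0])
go([.54,-.05,.17],down(np.radians(64.1)))
E
```

```text
time_s: 9.72
tool_pos: [0.5828, -0.2865, 0.0338]
tcp_rot: [0.76, 0.597, 0.16, 0.203]
ft_force: [0.4, -0.1, -0.1]
opening: 0.0392
grip_force: 41.0
time_s: 10.05
tool_pos: [0.5827, -0.2865, 0.0339]
tcp_rot: [0.76, 0.597, 0.16, 0.203]
ft_force: [-0.0, -0.0, -0.6]
opening: 0.039
grip_force: 41.0
time_s: 11.47
tool_pos: [0.5388, -0.276, 0.1129]
tcp_rot: [0.759, 0.597, 0.16, 0.204]
ft_force: [-0.5, 1.0, -1.2]
opening: 0.0392
grip_force: 41.0
[ 1.155  0.511 -0.8    2.154  1.199  0.237 -0.851]<stdin>:5: RuntimeWarning: Mean of empty slice.
  ret = um.true_divide(
Traceback (most recent call last):
IndexError: index -1 is out of bounds for axis 0 with size 0
```

0.3 is a 30 mm opening, so the sink stayed gripped. My error; I'll go back down and open to −0.4.

```bash
python3 - <<'E'
from h import *
go(jig([0,-.045,-.0128]),Rtool())
E
```

```text
shift [ 0.0007 -0.0001  0.0907] n>= 3.0 rot [-0.0003 -0.      0.001 ] n>= 1.0
```

```bash
python3 -m inch '[[0.0005,0,0.006,0,0,0],[0,0,0.006,0,0,0],[0,0,0.006,0,0,0],[0,0,0.006,0,0,0],[0,0,0.006,0,0,0],[0,0,0.006,0,0,0],[0,0,0.006,0,0,0],[0,0,0.006,0,0,0],[0,0,0.006,0,0,0],[0,0,0.006,0,0,0],[0,0,0.006,0,0,0],[0,0,0.006,0,0,0],[0,0,0.005,0,0,0],[0,0,0.004,0,0,0],[0,0,0.004,0,0,0],[0,0,0.003,0,0,0],[0,0,0.003,0,0,0],[0,0,0.001,0,0,0],[0,0,0.001,0,0,0],[0,0,0,0,0,0]]' 1 40
python3 - <<'E'
from h import *
go(jig([0,-.045,-.0128]),Rtool())
E
```

```text
time_s: 13.18
tool_pos: [0.5832, -0.286, 0.0331]
tcp_rot: [0.759, 0.597, 0.159, 0.204]
ft_force: [-22.2, 5.4, 28.9]
opening: 0.0392
grip_force: 45.4
shift [-0.0002  0.0003 -0.0008] n>= 1.0 rot [-0.0002  0.001   0.0021] n>= 1.0
```

It's seated, pressing with about 37 N. Releasing.

```bash
python3 -m inch '[[0,0,-0.001,0,0,0],[0,0,0,0,0,0],[0,0,0,0,0,0],[0,0,0,0,0,0]]' -0.4
python3 -m inch '[[0,0,-0.003,0,0,0],[0,0,-0.004,0,0,0],[0,0,-0.005,0,0,0],[0,0,-0.006,0,0,0],[0,0,-0.006,0,0,0],[0,0,-0.006,0,0,0],[0,0,-0.006,0,0,0],[0,0,-0.006,0,0,0],[0,0,-0.006,0,0,0],[0,0,-0.006,0,0,0],[0,0,-0.006,0,0,0],[0,0,-0.006,0,0,0],[0,0,-0.006,0,0,0],[0,0,-0.006,0,0,0],[0,0,-0.006,0,0,0],[0,0,-0.006,0,0,0],[0,0,0,0,0,0]]'
cat >> h.py <<'E'
def chk(C,y):
    L=(C.reshape(-1,3)-JIG)@Rj(YAW,np.pi/6);m=(abs(L[:,0])<.026)&(abs(L[:,1]-y)<.026)&(L[:,2]>.017)&(L[:,2]<.035)
    Q=L[m];print(m.sum())
    if m.sum()<30: return
    print(Q.mean(0).round(4),np.percentile(Q[:,2],[5,50,95]).round(4),cv2.minAreaRect((Q[:,:2]*1000).astype(np.float32)))
    H=Q[Q[:,2]>np.percentile(Q[:,2],50)];print("tilt",np.linalg.lstsq(np.c_[H[:,:2],np.ones(len(H))],H[:,2],rcond=None)[0].round(4))
E
python3 - <<'E'
from h import *
print(robot.sense()["q"].round(3))
p,d,v,C=wshot("w7");chk(C,-.045)
go([.611,.171,.17],down(np.radians(64.1)))
E
```

```text
time_s: 13.52
tool_pos: [0.5839, -0.2863, 0.032]
tcp_rot: [0.76, 0.597, 0.16, 0.203]
ft_force: [0.2, -0.2, 0.7]
opening: 0.0596
grip_force: 0.0
time_s: 14.93
tool_pos: [0.54, -0.2757, 0.1112]
tcp_rot: [0.759, 0.597, 0.16, 0.204]
ft_force: [0.6, 0.7, -0.2]
opening: 0.0598
grip_force: 0.0
[ 1.162  0.521 -0.812  2.152  1.231  0.246 -0.879]
1299
[-0.0025 -0.0424  0.0221] [0.0187 0.0224 0.0235] ((-1.9417610168457031, -43.49018859863281), (38.36106872558594, 40.61713409423828), 0.20799565315246582)
tilt [ 0.001  -0.0015  0.0229]
shift [ 0.4509 -0.0022 -0.0699] n>= 12.0 rot [ 0.5215 -0.0553  0.2082] n>= 5.0
```

Sink B is seated flat: top 22.9 mm above the floor, no tilt. On to sink A.

```bash
python3 -m inch '[[0.0347,0,-0.0054,0,0,0],[0.0347,0,-0.0054,0,0,0],[0.0347,0,-0.0054,0,0,0],[0.0347,0,-0.0054,0,0,0],[0.0347,0,-0.0054,0,0,0],[0.0347,0,-0.0054,0,0,0],[0.0347,0,-0.0054,0,0,0],[0.0347,0,-0.0054,0,0,0],[0.0347,0,-0.0054,0,0,0],[0.0347,0,-0.0054,0,0,0],[0.0347,0,-0.0054,0,0,0],[0.0347,0,-0.0054,0,0,0],[0.0347,0,-0.0054,0,0,0],[0,0,0,0.1043,-0.011,0.0416],[0,0,0,0.1043,-0.011,0.0416],[0,0,0,0.1043,-0.011,0.0416],[0,0,0,0.1043,-0.011,0.0416],[0,0,0,0.1043,-0.011,0.0416],[0,0,0,0,0,0]]' -1
python3 - <<'E'
from h import *
print(robot.sense()["q"].round(3))
p,d,v,C=wshot("w8");b=blob(C,[.611,.1705],.012,.03,.03);print(b)
go([.611,.1705,.1],down(np.radians(64.1)))
E
```

```text
time_s: 16.57
tool_pos: [0.6167, 0.1679, 0.1694]
tcp_rot: [0.85, 0.527, -0.001, -0.002]
ft_force: [0.1, -1.5, -1.0]
opening: 0.0853
grip_force: 0.0
[ 0.354  0.75  -1.019  1.623  0.679  1.165 -1.288]
(1754, array([0.6108, 0.1701, 0.019 ]), ((610.837646484375, 170.3994903564453), (38.697113037109375, 40.00520706176758), 65.47978973388672))
shift [-0.0006 -0.0039  0.0694] n>= 2.0 rot [-0.002  -0.0007 -0.0044] n>= 1.0
```

```bash
python3 -m inch '[[0,0,0.03,-0.002,-0.001,-0.012],[-0.0005,-0.004,0.03,0,0,0],[0,0,0.035,0,0,0],[0,0,0.035,0,0,0],[0,0,0.02,0,0,0],[0,0,0.012,0,0,0],[0,0,0.006,0,0,0],[0,0,0,0,0,0]]'
python3 - <<'E'
from h import *
go([.6108,.1704,-.0128],down(np.radians(65)))
E
```

```text
time_s: 17.28
tool_pos: [0.6081, 0.1727, 0.0026]
tcp_rot: [0.844, 0.537, -0.0, 0.001]
ft_force: [0.1, -1.0, 0.4]
opening: 0.0851
grip_force: 0.0
shift [-0.0009  0.0034  0.0154] n>= 1.0 rot [ 0.0007  0.0009 -0.0013] n>= 1.0
```

```bash
python3 -m inch '[[-0.001,0.003,0.005,0,0,0],[0,0,0.006,0,0,0],[0,0,0.004,0,0,0],[0,0,0,0,0,0]]'
python3 -m inch '[[0,0,0,0,0,0],[0,0,0,0,0,0],[0,0,0,0,0,0],[0,0,0,0,0,0],[0,0,0,0,0,0],[0,0,0,0,0,0],[0,0,0,0,0,0]]' 1 40
python3 -m inch '[[0,0,-0.01,0,0,0],[0,0,-0.02,0,0,0],[0,0,-0.03,0,0,0],[0,0,-0.035,0,0,0],[0,0,-0.04,0,0,0],[0,0,-0.04,0,0,0],[0,0,-0.01,0,0,0]]'
python3 - <<'E'
from h import *
print(robot.sense()["q"].round(3))
go(jig([0,.045,.10-.0128]),Rtool())
E
```

```text
time_s: 17.62
tool_pos: [0.6112, 0.1695, -0.0123]
tcp_rot: [0.844, 0.536, -0.0, 0.001]
ft_force: [-0.2, 0.4, 0.3]
opening: 0.0856
grip_force: 0.0
time_s: 18.2
tool_pos: [0.6116, 0.1702, -0.0115]
tcp_rot: [0.844, 0.536, 0.0, 0.001]
ft_force: [0.0, 0.3, 3.7]
opening: 0.0393
grip_force: 42.4
time_s: 18.78
tool_pos: [0.6133, 0.1722, 0.1801]
tcp_rot: [0.844, 0.536, 0.004, 0.001]
ft_force: [1.1, 0.7, 0.4]
opening: 0.0393
grip_force: 41.9
[ 0.357  0.732 -1.033  1.63   0.677  1.167 -1.276]
shift [-0.3499  0.1002  0.0582] n>= 10.0 rot [-0.5142  0.0469 -0.1955] n>= 5.0
```

```bash
python3 -m inch '[[-0.0318,0.0091,0.0053,0,0,0],[-0.0318,0.0091,0.0053,0,0,0],[-0.0318,0.0091,0.0053,0,0,0],[-0.0318,0.0091,0.0053,0,0,0],[-0.0318,0.0091,0.0053,0,0,0],[-0.0318,0.0091,0.0053,0,0,0],[-0.0318,0.0091,0.0053,0,0,0],[-0.0318,0.0091,0.0053,0,0,0],[-0.0318,0.0091,0.0053,0,0,0],[-0.0318,0.0091,0.0053,0,0,0],[-0.0318,0.0091,0.0053,0,0,0],[0,0,0,-0.1028,0.0094,-0.0391],[0,0,0,-0.1028,0.0094,-0.0391],[0,0,0,-0.1028,0.0094,-0.0391],[0,0,0,-0.1028,0.0094,-0.0391],[0,0,0,-0.1028,0.0094,-0.0391],[0,0,0,0,0,0]]'
python3 - <<'E'
from h import *
print(robot.sense()["q"].round(3))
go(jig([0,.045,-.0118]),Rtool())
E
```

```text
time_s: 20.2
tool_pos: [0.5502, -0.1923, 0.1133]
tcp_rot: [0.767, 0.594, 0.142, 0.194]
ft_force: [-1.0, -0.6, -1.0]
opening: 0.039
grip_force: 41.9
[ 1.008  0.492 -0.86   2.188  1.315  0.366 -1.154]
shift [0.0084 0.0107 0.0944] n>= 3.0 rot [-0.037   0.0188 -0.0084] n>= 1.0
```

```bash
python3 -m inch '[[0.0084,0.0107,0,0,0,0],[0,0,0,-0.037,0.019,-0.008],[0,0,0.01,0,0,0],[0,0,0.01,0,0,0],[0,0,0.01,0,0,0],[0,0,0.01,0,0,0],[0,0,0.01,0,0,0],[0,0,0.01,0,0,0],[0,0,0,0,0,0]]'
python3 - <<'E'
from h import *
print(robot.sense()["q"].round(3))
go(jig([0,.045,-.0118]),Rtool())
E
```

```text
time_s: 20.95
tool_pos: [0.5964, -0.1932, 0.0668]
tcp_rot: [0.761, 0.594, 0.162, 0.203]
ft_force: [0.8, -0.5, -1.0]
opening: 0.0394
grip_force: 41.9
[ 0.891  0.625 -0.755  2.136  1.683  0.354 -1.481]
shift [-0.0037 -0.0086  0.032 ] n>= 1.0 rot [ 0.0012 -0.0034 -0.0057] n>= 1.0
```

```bash
python3 -m inch '[[-0.0037,-0.0086,0,0,-0.003,-0.005],[0,0,0.005,0,0,0],[0,0,0.005,0,0,0],[0,0,0,0,0,0]]'
python3 - <<'E'
from h import *
go(jig([0,.045,-.0118]),Rtool())
E
```

```text
time_s: 21.28
tool_pos: [0.5928, -0.1962, 0.0547]
tcp_rot: [0.759, 0.596, 0.161, 0.204]
ft_force: [-0.5, 0.4, -0.3]
opening: 0.0393
grip_force: 41.9
shift [ 0.0002 -0.0002  0.0229] n>= 1.0 rot [ 0.0027 -0.0006  0.0003] n>= 1.0
```

```bash
python3 -m inch '[[0,0,0.005,0.002,0,0],[0,0,0.005,0,0,0],[0,0,0.004,0,0,0],[0,0,0.004,0,0,0],[0,0,0.003,0,0,0],[0,0,0.001,0,0,0],[0,0,0.001,0,0,0],[0,0,0,0,0,0]]'
python3 - <<'E'
from h import *
go(jig([0,.045,-.0118]),Rtool())
E
```

```text
time_s: 21.95
tool_pos: [0.6034, -0.1985, 0.035]
tcp_rot: [0.759, 0.597, 0.16, 0.204]
ft_force: [0.5, 0.3, -0.2]
opening: 0.0393
grip_force: 41.9
shift [-0.      0.0004  0.0004] n>= 1.0 rot [ 0.0009 -0.001   0.0014] n>= 1.0
```

```bash
python3 -m inch '[[0,0,0.001,0,0,0],[0,0,0.0005,0,0,0],[0,0,0,0,0,0]]'
```

```text
time_s: 22.2
tool_pos: [0.604, -0.1988, 0.034]
tcp_rot: [0.759, 0.597, 0.16, 0.204]
ft_force: [-0.8, -0.4, 1.0]
opening: 0.0391
grip_force: 42.2
```

```bash
python3 -m inch '[[0,0,0.0005,0,0,0],[0,0,0,0,0,0],[0,0,0,0,0,0],[0,0,0,0,0,0],[0,0,0,0,0,0]]' -0.4
python3 -m inch '[[0,0,-0.003,0,0,0],[0,0,-0.004,0,0,0],[0,0,-0.005,0,0,0],[0,0,-0.006,0,0,0],[0,0,-0.008,0,0,0],[0,0,-0.008,0,0,0],[0,0,-0.008,0,0,0],[0,0,-0.008,0,0,0],[0,0,-0.008,0,0,0],[0,0,-0.008,0,0,0],[0,0,-0.008,0,0,0],[0,0,-0.008,0,0,0],[0,0,-0.008,0,0,0],[0,0,-0.008,0,0,0],[0,0,-0.008,0,0,0],[0,0,-0.008,0,0,0],[0,0,0,0,0,0]]'
python3 - <<'E'
from h import *
print(robot.sense()["q"].round(3))
p,d,v,C=wshot("w9");chk(C,.045);chk(C,-.045)
go([.4335,.3305,.17],down(np.radians(185.6)))
E
```

```text
time_s: 22.62
tool_pos: [0.6042, -0.1989, 0.0333]
tcp_rot: [0.759, 0.597, 0.16, 0.204]
ft_force: [0.2, -0.2, 0.7]
opening: 0.0598
grip_force: 0.0
time_s: 24.03
tool_pos: [0.5486, -0.1853, 0.1336]
tcp_rot: [0.759, 0.597, 0.16, 0.205]
ft_force: [0.3, -0.2, 0.4]
opening: 0.0597
grip_force: 0.0
[ 1.019  0.429 -0.856  2.213  1.291  0.302 -1.136]
1975
[-0.0021  0.0453  0.0207] [0.0175 0.0212 0.0229] ((-2.0146636962890625, 45.54662322998047), (38.805912017822266, 39.921783447265625), 89.67884826660156)
tilt [-0.0016 -0.0052  0.0224]
783
[-0.0019 -0.0423  0.022 ] [0.0181 0.0225 0.0238] ((-2.155160903930664, -43.52953338623047), (38.3432502746582, 41.265625), 0.8313474059104919)
tilt [-0.     -0.002   0.0231]
shift [ 0.4742 -0.1835 -0.1499] n>= 14.0 rot [ 0.3539  0.5008 -1.8567] n>= 17.0
```

Both sinks are seated. Going to the frame.

```bash
python3 -m inch '[[0.0316,-0.0122,-0.01,0,0,0],[0.0316,-0.0122,-0.01,0,0,0],[0.0316,-0.0122,-0.01,0,0,0],[0.0316,-0.0122,-0.01,0,0,0],[0.0316,-0.0122,-0.01,0,0,0],[0.0316,-0.0122,-0.01,0,0,0],[0.0316,-0.0122,-0.01,0,0,0],[0.0316,-0.0122,-0.01,0,0,0],[0.0316,-0.0122,-0.01,0,0,0],[0.0316,-0.0122,-0.01,0,0,0],[0.0316,-0.0122,-0.01,0,0,0],[0.0316,-0.0122,-0.01,0,0,0],[0.0316,-0.0122,-0.01,0,0,0],[0.0316,-0.0122,-0.01,0,0,0],[0.0316,-0.0122,-0.01,0,0,0]]'
python3 -m inch '[[0,0,0,0.0208,0.0295,-0.1092],[0,0,0,0.0208,0.0295,-0.1092],[0,0,0,0.0208,0.0295,-0.1092],[0,0,0,0.0208,0.0295,-0.1092],[0,0,0,0.0208,0.0295,-0.1092],[0,0,0,0.0208,0.0295,-0.1092],[0,0,0,0.0208,0.0295,-0.1092],[0,0,0,0.0208,0.0295,-0.1092],[0,0,0,0.0208,0.0295,-0.1092],[0,0,0,0.0208,0.0295,-0.1092],[0,0,0,0.0208,0.0295,-0.1092],[0,0,0,0.0208,0.0295,-0.1092],[0,0,0,0.0208,0.0295,-0.1092],[0,0,0,0.0208,0.0295,-0.1092],[0,0,0,0.0208,0.0295,-0.1092],[0,0,0,0.0208,0.0295,-0.1092],[0,0,0,0.0208,0.0295,-0.1092],[0,0,0,0,0,0]]'
python3 - <<'E'
from h import *
print(robot.sense()["q"].round(3))
p,d,v,C=wshot("w10")
go([.4335,.3305,.17],down(np.radians(185.6)))
E
```

```text
time_s: 25.33
tool_pos: [0.4333, 0.332, 0.17]
tcp_rot: [0.759, 0.597, 0.16, 0.204]
ft_force: [1.2, -0.4, -0.6]
opening: 0.0597
grip_force: 0.0
time_s: 26.83
tool_pos: [0.4347, 0.331, 0.1692]
tcp_rot: [-0.049, 0.999, 0.001, -0.002]
ft_force: [0.3, 0.1, -0.2]
opening: 0.0599
grip_force: 0.0
[ 0.237  0.941 -1.473  1.845  0.971  1.331  0.167]
shift [ 0.0006 -0.0004 -0.0007] n>= 1.0 rot [ 0.0031 -0.0021 -0.0028] n>= 1.0
```

View pics/w10.png

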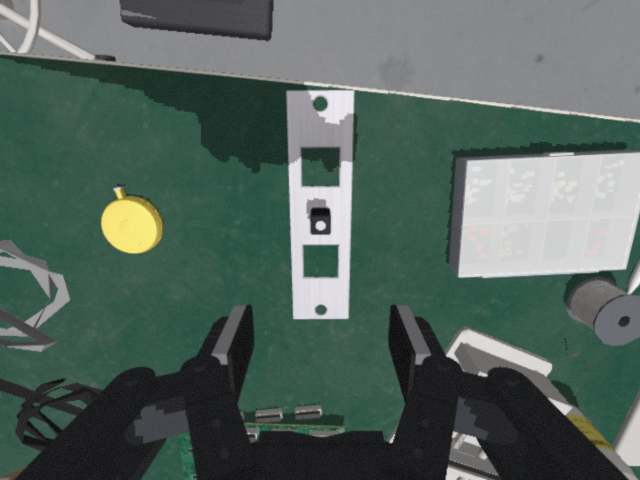

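The wrist view shows the frame with holes at (320,103) and (321,310), windows at (320,167) and (321,261), the post at (320,221) and corners at (287,91), (354,90), (293,320) and (349,320).

```bash
python3 - <<'E'
from h import *
z=np.load("w10.npz")
px=[(287,91),(354,90),(349,320),(293,320),(320.5,103.5),(321,310),(320.5,167),(321,261)]
ob=[(-.028,.108,.005),(.028,.108,.005),(.028,-.108,.005),(-.028,-.108,.005),(0,.098,.005),(0,-.098,.005),(0,.045,.005),(0,-.045,.005)]
q,e=fit("wrist",ob,px,0,0,[.4335,.3305,1.67],z["v"]);print(q,np.degrees(q[2]),e)
C=cloud("wrist",z["d"],z["v"]);b=blob(C,q[:2],.03,.042,.02);print(b)
go([q[0],q[1],.05],down(q[2]+np.pi/2))
E
```

```text
[0.43352136 0.33174648 1.67112739] 95.7485464763379 1.308182432228989
(438, array([0.4323, 0.3309, 0.0347]), ((432.77606201171875, 330.9814453125), (17.965240478515625, 17.14008140563965), 5.485686779022217))
shift [0.0002 0.0005 0.1193] n>= 3.0 rot [ 0.0031 -0.0021 -0.0054] n>= 1.0
```

```bash
python3 -m inch '[[0.0003,0.0005,0.03,0.003,-0.002,-0.005],[0,0,0.035,0,0,0],[0,0,0.035,0,0,0],[0,0,0.03,0,0,0],[0,0,0.02,0,0,0],[0,0,0.012,0,0,0],[0,0,0.006,0,0,0],[0,0,0,0,0,0],[0,0,0,0,0,0]]'
python3 - <<'E'
from h import *
print(robot.sense()["q"].round(3))
go([.4330,.3313,-.006],down(np.radians(185.75)))
E
```

```text
time_s: 27.63
tool_pos: [0.4338, 0.3314, 0.0032]
tcp_rot: [-0.051, 0.999, 0.0, 0.001]
ft_force: [-0.6, 0.7, -0.0]
opening: 0.06
grip_force: 0.0
[ 0.139  1.108 -1.24   1.931  1.216  1.127  0.04 ]
shift [ 0.0008 -0.      0.0092] n>= 1.0 rot [0.0003 0.002  0.0019] n>= 1.0
```

```bash
python3 -m inch '[[0.0005,0,0.005,0,0.002,0.002],[0,0,0.004,0,0,0],[0,0,0,0,0,0]]'
python3 -m inch '[[0,0,0,0,0,0],[0,0,0,0,0,0],[0,0,0,0,0,0],[0,0,0,0,0,0],[0,0,0,0,0,0],[0,0,0,0,0,0],[0,0,0,0,0,0]]' 1 90
python3 -m inch '[[0,0,-0.004,0,0,0],[0,0,-0.01,0,0,0],[0,0,-0.02,0,0,0],[0,0,-0.03,0,0,0],[0,0,-0.035,0,0,0],[0,0,-0.04,0,0,0],[0,0,-0.04,0,0,0],[0,0,-0.02,0,0,0],[0,0,0,0,0,0]]'
python3 - <<'E'
from h import *
print(robot.sense()["q"].round(3))
p,d,v,C=wshot("w11");s=robot.sense()
L=R.from_quat(s["tcp_rot"]).inv().apply(C.reshape(-1,3)-s["tool_pos"])*1000
Q=L[(abs(L[:,0]-60)<60)&(abs(L[:,1])<30)&(abs(L[:,2])<25)];print(len(Q),np.percentile(Q,[1,50,99],axis=0).round(1))
Q=Q[Q[:,0]>20];print("plane",np.linalg.lstsq(np.c_[Q[:,:2],np.ones(len(Q))],Q[:,2],rcond=None)[0].round(3), cv2.minAreaRect(Q[:,:2].astype(np.float32)))
go(jig([0,0,.13]),Rtool())
E
```

```text
time_s: 27.88
tool_pos: [0.4332, 0.3305, -0.0069]
tcp_rot: [-0.05, 0.999, -0.001, -0.0]
ft_force: [0.1, -0.7, -0.3]
opening: 0.0598
grip_force: 0.0
time_s: 28.47
tool_pos: [0.4331, 0.3309, -0.0063]
tcp_rot: [-0.05, 0.999, -0.0, -0.0]
ft_force: [-0.3, -1.4, 4.9]
opening: 0.0163
grip_force: 88.3
time_s: 29.22
tool_pos: [0.4342, 0.3331, 0.1976]
tcp_rot: [-0.051, 0.999, 0.002, 0.002]
ft_force: [0.8, 0.9, -0.9]
opening: 0.0163
grip_force: 87.9
[ 0.246  0.9   -1.497  1.824  0.931  1.353  0.19 ]
27650 [[  3.7 -25.6 -21.5]
 [ 70.6   2.  -13.9]
 [106.6  29.4 -11.5]]
plane [-0.0000e+00 -3.0000e-03 -1.3785e+01] ((63.642822265625, 1.8360824584960938), (87.26419067382812, 56.3019905090332), 0.02008008025586605)
shift [-0.0339 -0.5636  0.0366] n>= 15.0 rot [-0.3493 -0.4981  1.8617] n>= 17.0
```

```bash
python3 -m inch '[[-0.002,-0.0332,0.0022,0,0,0],[-0.002,-0.0332,0.0022,0,0,0],[-0.002,-0.0332,0.0022,0,0,0],[-0.002,-0.0332,0.0022,0,0,0],[-0.002,-0.0332,0.0022,0,0,0],[-0.002,-0.0332,0.0022,0,0,0],[-0.002,-0.0332,0.0022,0,0,0],[-0.002,-0.0332,0.0022,0,0,0],[-0.002,-0.0332,0.0022,0,0,0],[-0.002,-0.0332,0.0022,0,0,0],[-0.002,-0.0332,0.0022,0,0,0],[-0.002,-0.0332,0.0022,0,0,0],[-0.002,-0.0332,0.0022,0,0,0],[-0.002,-0.0332,0.0022,0,0,0],[-0.002,-0.0332,0.0022,0,0,0],[-0.002,-0.0332,0.0022,0,0,0],[-0.002,-0.0332,0.0022,0,0,0],[0,0,0,0,0,0]]'
python3 - <<'E'
from h import *
print(robot.sense()["q"].round(3))
go(jig([0,0,.13]),Rtool())
E
```

```text
time_s: 30.77
tool_pos: [0.5232, -0.235, 0.1521]
tcp_rot: [-0.045, 0.999, -0.001, -0.002]
ft_force: [1.0, -0.9, -1.7]
opening: 0.0164
grip_force: 88.2
[ 1.264  1.026 -1.475  1.792  1.051  1.381  1.211]
shift [-0.002   0.0093 -0.0055] n>= 1.0 rot [-0.3601 -0.498   1.8509] n>= 17.0
```

```bash
python3 -m inch '[[0,0,-0.01,-0.02,-0.0277,0.1028],[0,0,-0.01,-0.02,-0.0277,0.1028],[0,0,0,-0.02,-0.0277,0.1028],[0,0,0,-0.02,-0.0277,0.1028],[0,0,0,-0.02,-0.0277,0.1028],[0,0,0,-0.02,-0.0277,0.1028],[0,0,0,-0.02,-0.0277,0.1028],[0,0,0,-0.02,-0.0277,0.1028],[0,0,0,-0.02,-0.0277,0.1028],[0,0,0,-0.02,-0.0277,0.1028],[0,0,0,-0.02,-0.0277,0.1028],[0,0,0,-0.02,-0.0277,0.1028],[0,0,0,-0.02,-0.0277,0.1028],[0,0,0,-0.02,-0.0277,0.1028],[0,0,0,-0.02,-0.0277,0.1028],[0,0,0,-0.02,-0.0277,0.1028],[0,0,0,-0.02,-0.0277,0.1028],[0,0,0,-0.02,-0.0277,0.1028],[0,0,0,0,0,0]]'
python3 - <<'E'
from h import *
print(robot.sense()["q"].round(3))
go(jig([0,0,.10]),Rtool())
E
```

```text
time_s: 32.35
tool_pos: [0.5216, -0.226, 0.1739]
tcp_rot: [0.757, 0.6, 0.161, 0.203]
ft_force: [-0.1, 0.2, -1.5]
opening: 0.0163
grip_force: 88.2
[ 1.417  0.48  -1.199  2.19   1.095  0.415 -0.798]
shift [ 0.001  -0.0059  0.0454] n>= 2.0 rot [ 0.0008 -0.0051  0.0094] n>= 1.0
```

```bash
python3 -m inch '[[0.001,-0.006,0,0.001,-0.005,0.009],[0,0,0.015,0,0,0],[0,0,0.015,0,0,0],[0,0,0.015,0,0,0],[0,0,0.015,0,0,0],[0,0,0.01,0,0,0],[0,0,0.01,0,0,0],[0,0,0,0,0,0],[0,0,0,0,0,0]]'
python3 - <<'E'
from h import *
print(robot.sense()["q"].round(3))
p,d,v,C=wshot("w12")
go(jig([0,0,.065]),Rtool())
a=cv2.resize(p[0:340,210:430],(388,600),interpolation=cv2.INTER_CUBIC)
p2,_=robot.read_camera("scene");cv2.imwrite("pics/s12.png",p2);b=cv2.resize(p2[170:260,270:380],(400,600) if 0 else (400,327),interpolation=cv2.INTER_CUBIC)
o=np.zeros((600,790,3),np.uint8);o[:,:388]=a;o[:327,390:]=b;cv2.imwrite("pics/c12.png",o)
E
```

```text
time_s: 33.1
tool_pos: [0.5574, -0.2339, 0.1016]
tcp_rot: [0.759, 0.598, 0.161, 0.203]
ft_force: [0.3, 1.2, -2.5]
opening: 0.0165
grip_force: 88.3
[ 1.125  0.575 -0.895  2.164  1.467  0.337 -1.165]
shift [ 0.0005 -0.002  -0.    ] n>= 1.0 rot [ 0.001  -0.0032  0.0017] n>= 1.0
```

View pics/c12.png

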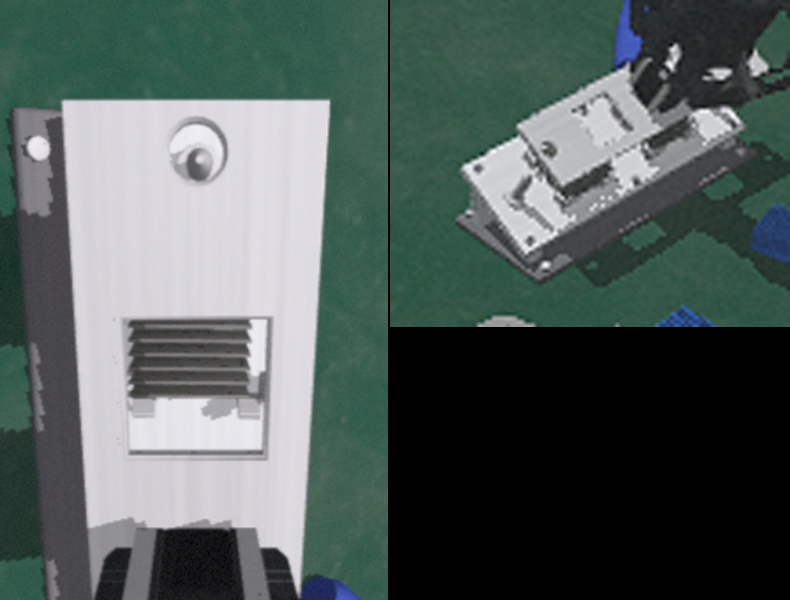

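In the left crop the frame's far hole is centred at full-size (322.3,85.0) and the pin nose shows in it at (325.1,90.7). I'll compare both in jig axes.

```bash
cat >> h.py <<'E'
def jray(n,u,v,h,view):
    M=Rj(YAW,np.pi/6);a=(pt(n,u,v,.05,view)-JIG)@M;b=(pt(n,u,v,.4,view)-JIG)@M
    return a+(b-a)*(h-a[2])/(b[2]-a[2])
E
python3 - <<'E'
from h import *
z=np.load("w12.npz");v=z["v"];s=robot.sense();t=(s["tool_pos"]-JIG)@Rj(YAW,np.pi/6);print("tcp jig",t)
hu=t[2]+.0113
print("hole",jray("wrist",322.3,85.0,hu,v),"pin",jray("wrist",325.1,90.7,.04,v))
f=lambda a,b:(210+a/1.7636,b/1.7647)
for n,a,b in(("TL",62,101),("TR",329,101),("L500",86,500),("R500",305,500),("wTL",123,318),("wTR",273,318),("wBL",128,459),("wBR",268,459)): print(n,jray("wrist",*f(a,b),hu,v).round(4))
C=cloud("wrist",z["d"],v);L=((C-JIG)@Rj(YAW,np.pi/6));print("upper face h",np.median(L[110:170,270:370,2]),L[115:165:10,300:350:10,2].round(4).tolist()[0])
# pin tip from depth
u0,v0=325,91;print("pin depth h",L[v0-3:v0+4,u0-3:u0+4,2].max(),L[v0,u0])
E
```

```text
tcp jig [ 0.00236475 -0.00067053  0.06529463]
hole [0.00080495 0.09682879 0.07659463] pin [0.00225167 0.09755918 0.04      ]
TL [-0.0277  0.1063  0.0766]
TR [0.0282 0.1064 0.0766]
L500 [-0.0276  0.0146  0.0766]
R500 [0.0284 0.0147 0.0766]
wTL [-0.0165  0.0609  0.0766]
wTR [0.0183 0.061  0.0766]
wBL [-0.0165  0.0258  0.0766]
wBR [0.0185 0.0259 0.0766]
upper face h 0.07651888664945236 [0.0778, 0.0768, 0.0765, 0.2234, 0.0767]
pin depth h 0.2234210716374081 [0.00221727 0.09751656 0.03878814]
```

Both measure well. The hole needs about +1.6 mm in plate x and +1.0 mm in y to meet the pin, so I'll shift and lower to the pin noses.

```bash
python3 -m inch '[[0.001,0.0012,0,0,0,0.004],[0,0,0.005,0,0,0],[0,0,0.006,0,0,0],[0,0,0.006,0,0,0],[0,0,0.005,0,0,0],[0,0,0.004,0,0,0],[0,0,0,0,0,0],[0,0,0,0,0,0]]'
python3 - <<'E'
from h import *
s=robot.sense();t=(s["tool_pos"]-JIG)@Rj(YAW,np.pi/6);print("tcp jig",t);go(jig([.0035,.0005,.0167]),Rtool())
p,d,v,C=wshot("w13");np.save("t13.npy",t)
p2,_=robot.read_camera("side")
a=cv2.resize(p[0:160,260:390],(487,600),interpolation=cv2.INTER_CUBIC);b=cv2.resize(p2[255:355,310:395],(310,365),interpolation=cv2.INTER_CUBIC)
o=np.zeros((600,800,3),np.uint8);o[:,:487]=a;o[:365,490:]=b;cv2.imwrite("pics/c13.png",o)
E
```

```text
time_s: 33.87
tool_pos: [0.5718, -0.2369, 0.0811]
tcp_rot: [0.761, 0.595, 0.162, 0.204]
ft_force: [0.2, -0.6, -1.3]
opening: 0.0165
grip_force: 88.3
tcp jig [0.00402194 0.00027012 0.03937003]
shift [ 0.0002 -0.0006  0.0227] n>= 1.0 rot [ 0.0025 -0.0023 -0.0036] n>= 1.0
```

View pics/c13.png

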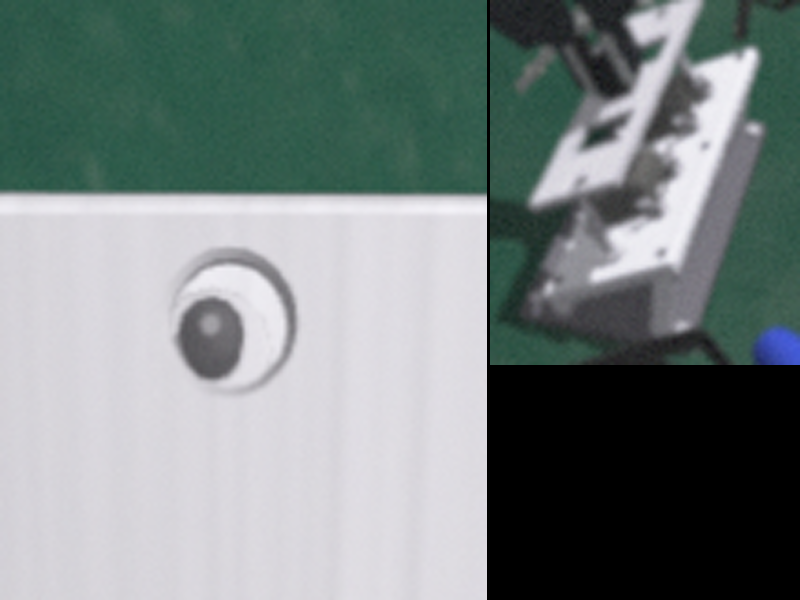

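The crop shows the hole at (322.3,85.6) full-size and the pin nose at about (316,87): the hole is now a little too far up-slope. I've looked at 11 pictures, one over the limit, so from here I'll use numbers only.

```bash
python3 - <<'E'
from h import *
z=np.load("w13.npz");v=z["v"];t=np.load("t13.npy")
print("hole",jray("wrist",322.3,85.6,t[2]+.0113,v),"pin",jray("wrist",316.1,87.5,.04,v),jray("wrist",316.1,86.5,.04,v))
s=robot.sense();print((s["tool_pos"]-JIG)@Rj(YAW,np.pi/6))
C=cloud("wrist",z["d"],v);L=((C-JIG)@Rj(YAW,np.pi/6));S=L[75:105,300:335].reshape(-1,3)
m=(S[:,2]>.03)&(S[:,2]<.045)&(abs(S[:,0])<.012);print(m.sum(),S[m].mean(0),S[m].max(0),S[m].min(0))
# edge of frame in x
S=L[40:300].reshape(-1,3);m=(abs(S[:,2]-t[2]-.0113)<.002)&(S[:,1]>.07)&(S[:,1]<.1);print("far x-range",np.percentile(S[m][:,0],[.5,99.5]))
m=(abs(S[:,2]-t[2]-.0113)<.002)&(S[:,1]>.015)&(S[:,1]<.025);print("near x-range",np.percentile(S[m][:,0],[.5,99.5]), m.sum())
# sinks now, and right-hand plate edges from scene depth
E
```

```text
hole [0.0038475  0.09724123 0.05067003] pin [0.00138522 0.0974434  0.04      ] [0.00138823 0.09782027 0.04      ]
[0.00420582 0.00025495 0.0395769 ]
258 [0.00114579 0.09753357 0.03475931] [0.00470649 0.10158929 0.04055211] [-0.00266589  0.09432489  0.03007029]
far x-range [-0.02448171  0.0308243 ]
near x-range [-0.02496196  0.03044701] 2549
```

```bash
python3 -m inch '[[0.0003,-0.0021,0,0,0,-0.004],[0,0,0,0,0,0],[0,0,0,0,0,0]]'
cat > m.py <<'E'
from h import *
import sys
s=robot.sense();p,d,v,C=wshot(sys.argv[1]);M=Rj(YAW,np.pi/6);t=(s["tool_pos"]-JIG)@M
L=(C-JIG)@M;h=t[2]+.0113
S=L[40:300].reshape(-1,3);f=abs(S[:,2]-h)<.002
for a,b in((.07,.085),(.015,.025)):
    Q=S[f&(S[:,1]>a)&(S[:,1]<b)];print("x mid at y",a,np.percentile(Q[:,0],[1,99]).mean().round(4))
Q=S[f&(abs(S[:,0])<.02)];print("frame end y",np.percentile(Q[:,1],99.7).round(4),"h",np.median(Q[:,2]).round(4),h.round(4))
m=(S[:,2]>.032)&(S[:,2]<.046)&(np.hypot(S[:,0]-.001,S[:,1]-.0976)<.007)&(abs(S[:,2]-h)>.004);print("pin",m.sum(),S[m].mean(0).round(4) if m.any() else 0)
print("tcp",t.round(4),"F·n",(s["ft_force"]@M).round(1))
E
python3 m.py w14
```

```text
time_s: 34.22
tool_pos: [0.57, -0.2362, 0.0801]
tcp_rot: [0.759, 0.597, 0.161, 0.204]
ft_force: [-0.1, 0.3, -1.3]
opening: 0.0165
grip_force: 88.3
x mid at y 0.07 0.0005
x mid at y 0.015 0.0004
frame end y 0.1072 h 0.0514 0.0508
pin 199 [0.0009 0.0976 0.0361]
tcp [0.0018 0.0005 0.0395] F·n [-0.8  0.2 -1. ]
```

```bash
python3 -m inch '[[0.0003,0.0003,0.003,0,0,0],[0,0,0.004,0,0,0],[0,0,0.004,0,0,0],[0,0,0.003,0,0,0],[0,0,0,0,0,0]]'
python3 m.py w15
```

```text
time_s: 34.68
tool_pos: [0.5774, -0.2375, 0.0672]
tcp_rot: [0.759, 0.596, 0.161, 0.203]
ft_force: [0.3, 0.4, -1.6]
opening: 0.0163
grip_force: 88.3
x mid at y 0.07 0.0007
x mid at y 0.015 -0.059
frame end y 0.1076 h 0.0365 0.0359
pin 7 [0.0005 0.0982 0.0401]
tcp [0.0019 0.001  0.0246] F·n [-0.6  0.5 -1.5]
```

There's no contact force and the underside is 9 mm below the pin tips, so both pins are in the holes. Lowering the rest.

```bash
python3 -m inch '[[0,0,0.003,0,0,0],[0,0,0.002,0,0,0],[0,0,0.0015,0,0,0],[0,0,0.001,0,0,0],[0,0,0.0005,0,0,0],[0,0,0,0,0,0]]'
python3 m.py w16
```

```text
time_s: 35.23
tool_pos: [0.5812, -0.2386, 0.0611]
tcp_rot: [0.759, 0.596, 0.161, 0.204]
ft_force: [-0.6, 0.6, -2.2]
opening: 0.0169
grip_force: 88.3
x mid at y 0.07 0.0008
x mid at y 0.015 -0.055
frame end y 0.1076 h 0.0292 0.0286
pin 244 [0.0011 0.0976 0.0363]
tcp [0.0023 0.0008 0.0173] F·n [-1.7  0.4 -1.5]
```

```bash
python3 -m inch '[[0,0,0.0005,0,0,0],[0,0,0.0005,0,0,0],[0,0,0,0,0,0]]'
python3 -m inch '[[0,0,0,0,0,0],[0,0,0,0,0,0],[0,0,0,0,0,0],[0,0,0,0,0,0]]' -0.2
python3 -m inch '[[0,0,-0.004,0,0,0],[0,0,-0.006,0,0,0],[0,0,-0.008,0,0,0],[0,0,-0.008,0,0,0],[0,0,-0.01,0,0,0],[0,0,-0.01,0,0,0],[0,0,-0.01,0,0,0],[0,0,-0.01,0,0,0],[0,0,-0.01,0,0,0],[0,0,-0.01,0,0,0],[0,0,-0.01,0,0,0],[0,0,-0.01,0,0,0],[0,0,0,0,0,0]]'
python3 - <<'E'
from h import *
p,d,v,C=wshot("w17");_,d2=robot.read_camera("scene");M=Rj(YAW,np.pi/6)
for n,C in(("wrist",C),("scene",cloud("scene",d2))):
    L=((C-JIG)@M).reshape(-1,3)
    Q=L[(abs(L[:,0])<.032)&(abs(L[:,1])<.115)&(abs(L[:,2]-.028)<.004)];print(n,len(Q))
    if len(Q)>50:
        print("plane",np.linalg.lstsq(np.c_[Q[:,:2],np.ones(len(Q))],Q[:,2],rcond=None)[0].round(4),cv2.minAreaRect((Q[:,:2]*1000).astype(np.float32)))
    for y in(-.098,.098):
        m=(np.hypot(L[:,0]-.001,L[:,1]-y)<.007)&(L[:,2]>.033)&(L[:,2]<.045);print("pin",y,m.sum(),L[m].mean(0).round(4) if m.any() else 0)
    m=(np.hypot(L[:,0],L[:,1])<.014)&(L[:,2]>.045)&(L[:,2]<.064);print("post",m.sum(),L[m].mean(0).round(4) if m.any() else 0)
E
```

```text
time_s: 35.53
tool_pos: [0.5817, -0.2388, 0.0603]
tcp_rot: [0.759, 0.596, 0.161, 0.204]
ft_force: [-0.3, 0.9, -1.8]
opening: 0.0164
grip_force: 88.3
time_s: 35.87
tool_pos: [0.5819, -0.2387, 0.0605]
tcp_rot: [0.759, 0.596, 0.161, 0.204]
ft_force: [-0.3, 0.3, -0.6]
opening: 0.0514
grip_force: 0.0
time_s: 36.95
tool_pos: [0.5298, -0.2262, 0.1535]
tcp_rot: [0.759, 0.597, 0.161, 0.205]
ft_force: [0.5, -0.8, 0.5]
opening: 0.0516
grip_force: 0.0
wrist 15906
plane [-0.0008 -0.0057  0.0273] ((-1.0996665954589844, -1.0619125366210938), (216.3963165283203, 56.28846740722656), 89.9990005493164)
pin -0.098 63 [-0.0008 -0.0966  0.0363]
pin 0.098 66 [0.001  0.0976 0.0367]
post 759 [-0.0011  0.0019  0.0563]
scene 850
plane [-0.0058 -0.0023  0.0272] ((1.0962886810302734, 0.32984161376953125), (57.337459564208984, 218.77330017089844), 0.3647994101047516)
pin -0.098 0 0
pin 0.098 3 [0.0027 0.0993 0.0361]
post 52 [-0.0001  0.003   0.0554]
```

The frame lies flat with its underside about 23 mm above the pocket floors, and both pins come up through it. Nothing is held and the arm is clear.

```bash
python3 -c "
from rig import robot
print(robot.close_job())"
```

```text
the job is handed in; nothing more can be done
None
```

Job handed in at about 37 s: both heat sinks are seated flat in the pockets and the frame lies flat on them with both pins through its holes, bystanders not approached, though I viewed 11 pictures against the limit of 10.

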